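Weigh two look-alike barrel sinkers and sort the light one out

ROBOT

A 6-joint arm with a two-finger parallel gripper is mounted at the origin on the work surface. World frame = base frame: x ahead of the robot, y to its left, z up, the work surface at z = 0. Lengths are in mm, angles in degrees, forces in N, time in s.
With the tool pointing down it reaches from about 350 to 850 mm from the base axis. Payload 8.1 kg.
Tool frame: the origin (TCP) lies between the finger pads; the fingertips stand 19 mm ahead of it and the grasp point (between the pads) is the TCP (nose_length is the distance from the TCP to the fingertips, in mm); y points along the fingers, x is the direction in which the jaws open and shut, and the axes are right-handed (so a half turn about y gives the same grasp; the last joint's range is limited). The gripper opens to 85 mm and grips with 20 to 120 N. Pads are 22 mm wide; open, the fingers measure 114 mm over their backs; the gripper's body (76 mm by 85 mm) begins 54 mm behind the grasp point. The pads swing forward as they close: fully open they stand 13 mm farther back than shut.
Start: joints at [68.904, 7.471, 85.268, -0, 87.261, -4.893], TCP at [167.405, 576.178, 250.292] pointing down, gripper open.
Joint ranges: [-169.43, 169.43], [-51.17, 129.36], [1.28, 143.12], [-76.62, 256.62], [0, 156.53], [-152.29, 152.29]. Speed limits (degrees/s): [136.94, 136.94, 159.86, 180, 180, 180].

INTERFACE

Orientations are given as [roll, pitch, yaw] about the fixed x, y, z axes, in that order (R = Rz(yaw) Ry(pitch) Rx(roll)).
In Python, from bench import sense, snapshot, camera_info, hand_in, nose_length gives the robot as it stands.
- The arm moves only by the tool arm_command, never from a script. Its argument "commands" is a list of rows, each a list of 3 entries, a list of its own where there are three numbers: the opening in per cent of the stroke, from 0 (shut) to 100 (fully open), then the shift along the world's x, y, z in units of 30 mm (1.0 is 30 mm), then the turn, a rotation vector about the world's x, y, z in degrees. A call has 1 to 5 rows; each row shifts and turns the pose as measured when the row begins; what a row does not reach is not made up. A row lasts 1/12 s, in which the tool goes at most 41.7 mm and 7.16 degrees, less where a joint would pass 70% of its speed; a pose out of reach is approached as far as the arm can. A call is refused whole if a number of a shift passes 1 or a number of a turn 7.16, either way. A call with a gripper value outside its range is refused whole. The fingers move at their own pace and stop on an object; "force" is the grip in N (left out, the last holds). Time passes only in rows, so rows that do not move let the fingers close. It gives the time, the measured TCP pose, the force and the opening at its end, in the units of the state.
- sense(): the state, without advancing time (a new reading comes with each control period).
- snapshot(name): name is "scene" or "top" or "wrist"; returns the picture (420x560x3 uint8, blue, green, red); there is no depth.
- camera_info(name): a dict with "fx", "fy", "cx", "cy" (pixels), "k1" (the pictures are not rectified: a ray, as slopes to the right and down, at radius r is drawn at 1 + k1 r^2 times it, then the intrinsics apply), "rvec" (rotation vector, rad) and "tvec" (3), from world to camera coordinates, as OpenCV has them; the wrist camera has in their place "hand_eye" (4x4, takes a point from camera to tool coordinates, whose origin is the TCP and whose axes are the tool frame's). Camera axes: x right, y down, z forward; pixel columns grow to the right and rows downward; lengths in mm; the calibration is good to about 2 mm. A picture is of the moment at which its call begins: read the wrist's pose just before it. camera_info takes no time and is no camera call.
- hand_in(): hands the job in, once; it reports no verdict.
The state is a dict: "time": time; "joint_pos": joint angles; "qd": joint speeds; "joint_efforts": joint torques, N m; "tool_pos": TCP position; "tcp_rot": TCP orientation; "ft_force": force on the tool from outside, world axes, zero at the start; "wrist_torque": the same for the moment, N m; "finger_gap": finger opening in mm.
Only numpy, scipy, OpenCV 4.12 (cv2) and the standard library are available. Lean on these libraries where they do the work, as an engineer would, in place of code of your own. Each camera call takes 0.05 s, during which the arm holds its last target. There are 200 camera calls.

TASK

Two barrel sinkers came out of the same mould, but one is light. Feel one of them gently down over the stem of the balance's empty pan (the pan sits loosely, so the stem is rarely where it should be; never force the delicate beam), let go and see whether it outweighs the brass counterpoise; so that the two cannot be mixed up, leave it there while you put the other one away, then put it away too. The full-weight sinker belongs in the large empty bay of the green lure case, the light one in the iron remelt pot; do not disturb the reel or the pliers.

Things in the scene. Friction and masses are not known exactly. Their poses are not given: they have to be found in the camera images.
- sinker_a_mid (a point): one of two look-alike barrel sinkers, dull grey, standing upright at the start: cylinder 28 mm in diameter, 40 mm tall, rounded rims, 10 mm bore right through along its axis. One weighs about 227 g (full weight), the other about 147 g (light); only the balance tells which. Point: its centre, half-way up; z along the bore.
- sinker_b_mid (a point): one of two look-alike barrel sinkers, dull grey, standing upright at the start: cylinder 28 mm in diameter, 40 mm tall, rounded rims, 10 mm bore right through along its axis. One weighs about 227 g (full weight), the other about 147 g (light); only the balance tells which. Point: its centre, half-way up; z along the bore.
- beam (a joint): beam tilt, rad: 0 level, -0.12 loading pan up at its stop (so when empty), +0.12 pan down at its hard stop, 29 mm lower. Pushing the pan down takes 1.3 N (top) to 2.4 N (bottom of travel); let go, it rises again. With a sinker resting on it and let go, the beam settles within 1 s at +0.07 to +0.12 (full weight) or -0.12 to -0.07 (light).
- pan_seat (a point): axis of the loading pan's support, at the height of the pan's upper face (120 mm above the bench when up, 92 mm when down). The pan, a level 92 mm disc with a blunt stem (7.5 mm thick, 30 mm tall) upright at its centre, lies loosely on the support: pan and stem may be up to 5 mm off this point along x and 5 mm along y, unmeasured; they slide only if pushed sideways with over 3 N.
- balance: grey top-pan balance, fixed, base 110 x 200 mm. Origin: under its middle; beam along y, pans 240 mm apart, parallel links keep them level; loading pan at -y, brass counterpoise (about 187 g) on the other at +y; pointer and scale 160 mm tall in the middle. Delicate: neither sinker nor robot may press or knock on it with over 15 N (a sinker set down faster than 40 mm/s can).
- case: green hard plastic lure case, fixed, folded fully open: base half 140 (x) x 240 (y) mm with walls 34 mm high and 3 mm thick, its lid half lying flat beyond it at +x. Origin: centre of the underside of the base half; z up.
- case_bay (a point): centre of the floor (3 mm above the bench) of the large empty bay in the base half of the lure case; the bay is 134 mm (x) by 140 mm (y) inside, walls 34 mm high. The smaller bays with lures lie at +y of it.
- pot: round cast-iron remelt pot, fixed, 136 mm across and 40 mm high, rim 5 mm thick, inner floor 6 mm above the bench and about 100 mm across; a handle sticks out to -x. Origin: centre of its underside.
- reel: stainless overhead fishing reel standing on its foot, 72 mm tall, 110 mm wide over its crank; a bystander. Origin: centre of its underside.
- pliers: aluminium pliers lying flat, 165 mm long and 13 mm thick; a bystander. Origin: underside at the pivot, jaws to +x.
Things that resemble listed ones, but are neither listed nor needed, are in the scene too. What is shaped like the part that bears sinker_b_mid but red is not meant.

How it is judged (in metres and radians):
On the way, in this order (a step that is already met when the one before it is completed fails the run):
1. one sinker stands on the loading pan, over the stem and down on the disc, let go, with the beam at rest (((z of sinker_a_mid in the frame of pan_seat between 0.015 and 0.025 m and horizontal distance between sinker_a_mid and pan_seat below 0.011 m and angle between sinker_a_mid's own z axis and vertical below 0.12 rad and contact force between the fingers and sinker_a below 0.05 N and velocity of joint beam between -0.05 and 0.05 rad/s) or (z of sinker_b_mid in the frame of pan_seat between 0.015 and 0.025 m and horizontal distance between sinker_b_mid and pan_seat below 0.011 m and angle between sinker_b_mid's own z axis and vertical below 0.12 rad and contact force between the fingers and sinker_b below 0.05 N and velocity of joint beam between -0.05 and 0.05 rad/s))), for 0.3 s.
2. with the weighed sinker still on the pan, the other is put away and let go: in the pot if the weighed one outweighs the counterpoise, else in the case bay ((((z of sinker_a_mid in the frame of pan_seat between 0.015 and 0.025 m and horizontal distance between sinker_a_mid and pan_seat below 0.011 m and angle between sinker_a_mid's own z axis and vertical below 0.12 rad and contact force between the fingers and sinker_a below 0.05 N and velocity of joint beam between -0.05 and 0.05 rad/s) and value of joint beam above 0.03 rad and horizontal distance between sinker_b_mid and pot below 0.062 m and height (world z) of sinker_b_mid below 0.045 m and linear speed of sinker_b below 0.02 m/s and contact force between the fingers and sinker_b below 0.05 N) or ((z of sinker_b_mid in the frame of pan_seat between 0.015 and 0.025 m and horizontal distance between sinker_b_mid and pan_seat below 0.011 m and angle between sinker_b_mid's own z axis and vertical below 0.12 rad and contact force between the fingers and sinker_b below 0.05 N and velocity of joint beam between -0.05 and 0.05 rad/s) and value of joint beam above 0.03 rad and horizontal distance between sinker_a_mid and pot below 0.062 m and height (world z) of sinker_a_mid below 0.045 m and linear speed of sinker_a below 0.02 m/s and contact force between the fingers and sinker_a below 0.05 N) or ((z of sinker_a_mid in the frame of pan_seat between 0.015 and 0.025 m and horizontal distance between sinker_a_mid and pan_seat below 0.011 m and angle between sinker_a_mid's own z axis and vertical below 0.12 rad and contact force between the fingers and sinker_a below 0.05 N and velocity of joint beam between -0.05 and 0.05 rad/s) and value of joint beam below -0.03 rad and x of sinker_b_mid in the frame of case_bay between -0.067 and 0.067 m and y of sinker_b_mid in the frame of case_bay between -0.07 and 0.07 m and z of sinker_b_mid in the frame of case_bay below 0.03 m and linear speed of sinker_b below 0.02 m/s and contact force between the fingers and sinker_b below 0.05 N) or ((z of sinker_b_mid in the frame of pan_seat between 0.015 and 0.025 m and horizontal distance between sinker_b_mid and pan_seat below 0.011 m and angle between sinker_b_mid's own z axis and vertical below 0.12 rad and contact force between the fingers and sinker_b below 0.05 N and velocity of joint beam between -0.05 and 0.05 rad/s) and value of joint beam below -0.03 rad and x of sinker_a_mid in the frame of case_bay between -0.067 and 0.067 m and y of sinker_a_mid in the frame of case_bay between -0.07 and 0.07 m and z of sinker_a_mid in the frame of case_bay below 0.03 m and linear speed of sinker_a below 0.02 m/s and contact force between the fingers and sinker_a below 0.05 N))), for 0.2 s.
At the end, for the whole second after the job is handed in: Each sinker is where the weighing put it: one (the full-weight one) at rest in the large bay of the lure case (centre within its walls, less than 30 mm above its floor) and the other (light) at rest in the remelt pot (centre within 62 mm of its axis and less than 45 mm above the bench) (((x of sinker_a_mid in the frame of case_bay between -0.067 and 0.067 m and y of sinker_a_mid in the frame of case_bay between -0.07 and 0.07 m and z of sinker_a_mid in the frame of case_bay below 0.03 m and linear speed of each of sinker_a, sinker_b below 0.02 m/s and horizontal distance between sinker_b_mid and pot below 0.062 m and height (world z) of sinker_b_mid below 0.045 m) or (x of sinker_b_mid in the frame of case_bay between -0.067 and 0.067 m and y of sinker_b_mid in the frame of case_bay between -0.07 and 0.07 m and z of sinker_b_mid in the frame of case_bay below 0.03 m and linear speed of each of sinker_b, sinker_a below 0.02 m/s and horizontal distance between sinker_a_mid and pot below 0.062 m and height (world z) of sinker_a_mid below 0.045 m))); the robot touches nothing.
It fails at once if a sinker pressed against the balance with more than 15 N (contact force between any of sinker_a, sinker_b and balance above 15 N).
It fails at once if the robot pressed against the balance with more than 15 N (contact force between any of the fingers, the arm and balance above 15 N).
It fails at once if the reel or the pliers moved by more than 15 mm (distance of any of reel, pliers from where it was at the start of the episode above 0.015 m).
It also fails if it takes over 72 s, if anything falls off the work surface, if the arm or the gripper's body presses on something with over 40 N, if the wrist force passes 120 N, or if a joint passes its speed limit or range.

## Working session

There is one attempt and no reset: what is moved stays moved. The work goes in short steps, Python scripts to look and compute and a tool call to move; the robot and the scene stay as the last step left them, time stands still between calls to the robot, and variables do not carry over. Pictures are saved under pics/ and viewed, about 8 in all and at most 12, crops included, and the job is handed in when it is done.

Besides the shell and the picture viewer there is one more tool, called after "Emit:" by a JSON object that holds its "name" and its "arguments", one argument or row to a line. arm_command: Moves the arm, as the interface text tells. Its arguments: {"type":"object","properties":{"commands":{"type":"array"},"force":{"type":"number"}},"required":["commands"]}

```bash
mkdir -p pics
cat > h.py <<'E'
import numpy as np,cv2
from scipy.spatial.transform import Rotation as R
from bench import sense,snapshot,camera_info,hand_in,nose_length
def cam(name):
    c=camera_info(name)
    if name=='wrist':
        s=sense();T=np.eye(4);T[:3,:3]=R.from_euler('xyz',s['tcp_rot'],degrees=True).as_matrix();T[:3,3]=s['tool_pos']
        W=T@np.array(c['hand_eye']);return c,W[:3,:3],W[:3,3]
    Rm=R.from_rotvec(np.ravel(c['rvec'])).as_matrix();return c,Rm.T,-Rm.T@np.ravel(c['tvec'])
def ray(C,u,v):
    c,A,o=C;d=np.array([(u-c['cx'])/c['fx'],(v-c['cy'])/c['fy']]);p=d.copy()
    for _ in range(8):p=d/(1+c['k1']*(p@p))
    return o,A@np.array([p[0],p[1],1.])
def onz(C,u,v,z):
    o,d=ray(C,u,v);return o+d*(z-o[2])/d[2]
def proj(C,P):
    c,A,o=C;q=A.T@(np.array(P,float)-o);p=q[:2]/q[2];p=p*(1+c['k1']*(p@p));return p*[c['fx'],c['fy']]+[c['cx'],c['cy']]
E
python3 - <<'E'
from h import *
s=sense();print(s,nose_length)
for n in('scene','top'):
    C=cam(n);print(n,C[2],{k:C[0][k] for k in('fx','cx','cy','k1')})
    cv2.imwrite(f'pics/{n}0.png',cv2.resize(snapshot(n),(784,588),interpolation=cv2.INTER_CUBIC))
    cv2.imwrite(f'pics/{n}_raw.png',snapshot(n))
E
```

```text
{'time': 0.0, 'joint_pos': array([ 6.89029559e+01,  7.51546616e+00,  8.53307515e+01,  1.57395951e-03,
        8.72613274e+01, -4.89356291e+00]), 'qd': array([ 0.00877429,  0.0007079 , -0.01274874, -0.00832989,  0.000865  ,
        0.05058636]), 'joint_efforts': array([-1.56065755e-03, -5.69420886e+01, -5.00536501e+01, -2.17478901e-04,
        1.52846082e-02,  2.68483979e-05]), 'tool_pos': array([167.21509342, 575.68347968, 249.2265578 ]), 'tcp_rot': array([-89.98925957,   0.10701894,  73.79645217]), 'ft_force': array([-0.02881113,  0.33791896, -0.02897111]), 'wrist_torque': array([-5.56695300e-05, -1.30543907e-02,  5.74075755e-03]), 'finger_gap': 85.32001645003892} 19.0
scene [1180.80976382 -385.06244878 1163.76130915] {'fx': 543.5244446462722, 'cx': 292.03000433936126, 'cy': 210.28175595840003, 'k1': -0.06545219704075755}
top [ 331.17295297  -36.00922967 1286.65175162] {'fx': 478.10998090964785, 'cx': 282.3773046796964, 'cy': 210.91935518344152, 'k1': -0.060377299972461496}
```

View pics/top0.png

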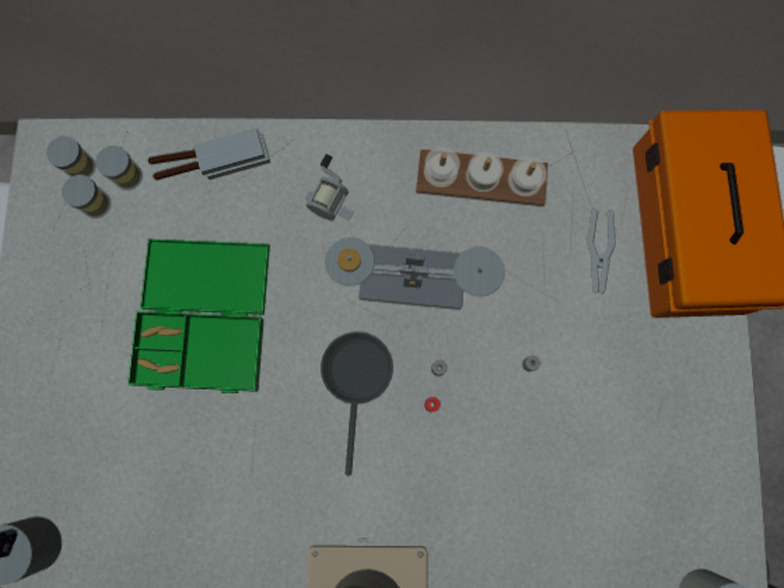

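View pics/scene0.png

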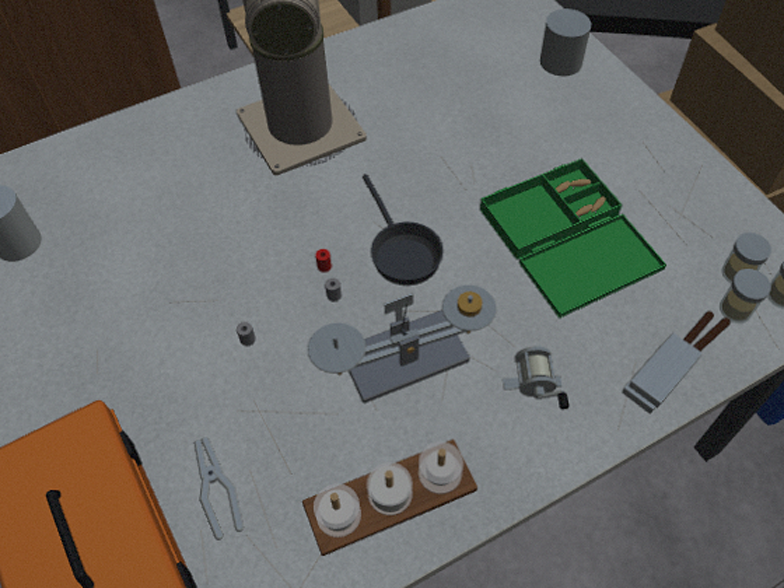

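Top view (784-wide picture): the upright grey sinkers are at (439,368) and (531,363). The red look-alike at (432,404) is not wanted. The empty loading pan's stem is at (480,270), the counterpoise pan at (349,260) and the pot at (357,367). The bay of the green case is around (223,352). The white pegged weights (440–530,165) and the reel (327,198) are bystanders.

Run:
```python
from h import *
T=cam('top');S=cam('scene');k=1/1.4
def two(a,b):
    o1,d1=ray(T,*[x*k for x in a]);o2,d2=ray(S,*[x*k for x in b])
    t=np.linalg.lstsq(np.c_[d1,-d2],o2-o1,rcond=None)[0];p,q=o1+d1*t[0],o2+d2*t[1]
    return ((p+q)/2).round(1),round(float(np.linalg.norm(p-q)),1)
for n,t,s,z in[('s1',(438.5,366.5),(332.5,282),40),('s2',(530.5,362),(246,327),40),('stem',(480,270),(336,340),150),
 ('cpoise',(349,259),(470,300),130),('pot',(357,367),(407,252),40)]:
    print(n,'topz',onz(T,t[0]*k,t[1]*k,z).round(1),'scz',onz(S,s[0]*k,s[1]*k,z).round(1),two(t,s))
im=cv2.imread('pics/top_raw.png');hsv=cv2.cvtColor(im,cv2.COLOR_BGR2HSV)
m=cv2.inRange(hsv,(50,120,40),(75,255,255));n,_,st,ce=cv2.connectedComponentsWithStats(m)
for i in range(1,n):
    if st[i,4]>300:print('green',st[i],ce[i])
for u,v in[(186,316),(263,318),(258,391),(184,388)]:print('bay',onz(T,u*k,v*k,34).round(1))
for u,v in[(361,244),(464,252),(461,307),(359,301)]:print('base',onz(T,u*k,v*k,20).round(1))
# pan circle, pot circle by dark mask
g=cv2.cvtColor(im,cv2.COLOR_BGR2GRAY);m=(g<75).astype(np.uint8)
n,_,st,ce=cv2.connectedComponentsWithStats(m[:, :])
for i in range(1,n):
    if 600<st[i,4]<6000:print('dark',st[i],ce[i])
cr=im[150:300,220:420];cv2.imwrite('pics/crop1.png',cv2.resize(cr,None,fx=3.9,fy=3.9,interpolation=cv2.INTER_CUBIC))
```

```text
s1 topz [ 435.9 -129.4   40. ] scz [ 434.1 -126.    40. ] (array([ 436.1, -128. ,   43.7]), 2.4)
s2 topz [ 445.6 -301.8   40. ] scz [ 446.5 -298.7   40. ] (array([ 446.1, -300.2,   40.5]), 3.2)
stem topz [ 595.5 -194.3  150. ] scz [ 607.8 -194.2  150. ] (array([ 599.4, -193.9,  136.9]), 4.8)
cpoise topz [617.6  35.9 130. ] scz [634.6  33.3 130. ] (array([623.5,  39.1, 110.3]), 4.4)
pot topz [433.6  22.2  40. ] scz [440.2  23.7  40. ] (array([435. ,  24.4,  33.1]), 3.9)
green [  92  171  100  110 8654] [145.01398197 223.90732609]
bay [527.1 349.3  34. ]
bay [524.8 202.3  34. ]
bay [387.6 205.7  34. ]
bay [391.3 344.3  34. ]
base [675.3  19.9  20. ]
base [ 661.5 -181.6   20. ]
base [ 552.3 -174.6   20. ]
base [562.   21.7  20. ]
dark [ 297  107   93   40 1021] [341.48188051 132.40450539]
dark [  92  171  101  109 1602] [136.51498127 227.5948814 ]
dark [ 229  237   52  103 2276] [254.06195079 267.37478032]
dark [  5 369  39  45 880] [ 28.39659091 387.10568182]
```

View pics/crop1.png

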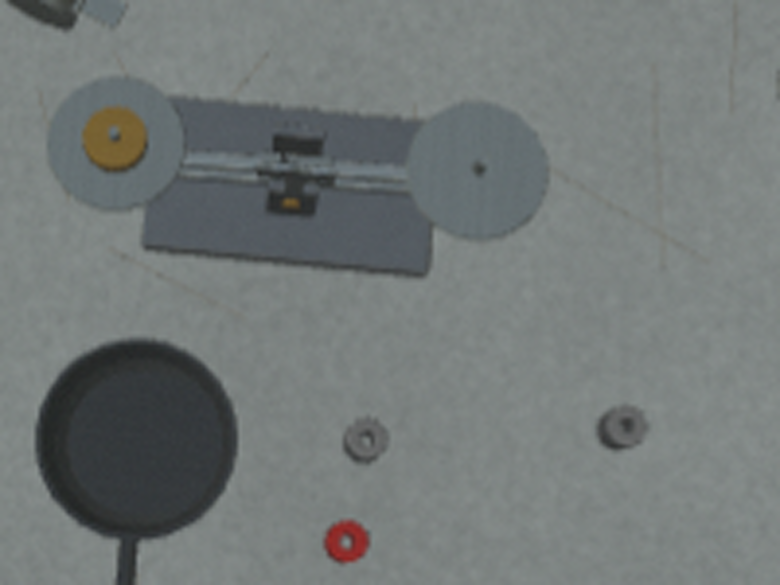

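Crop: both plain grey sinkers have a bore and stand upright, at crop (365,440) and (623,427); the red one is at (347,541). I choose the near grey sinker, s1, at about (435,-128), with the jaws along y. The red one then sits beside the pads.

Emit:
{"name": "arm_command", "arguments": {
  "commands": [
    [60, [0.9, -0.9, 0], [0, 0, 3.2]],
    [60, [0.9, -0.9, 0], [0, 0, 3.2]],
    [60, [0.9, -0.9, 0], [0, 0, 3.2]],
    [60, [0.9, -0.9, 0], [0, 0, 3.2]],
    [60, [0.9, -0.9, 0], [0, 0, 3.2]]
  ]
}}

```text
time: 0.62
tool_pos: [299.4, 439.8, 247.4]
tcp_rot: [-89.8, 0.1, 91.0]
ft_force: [-0.2, 0.4, 0.3]
finger_gap: 51.1
```

Emit:
{"name": "arm_command", "arguments": {
  "commands": [
    [60, [0.7, -1, 0], [0, 0, 0]],
    [60, [0.7, -1, 0], [0, 0, 0]],
    [60, [0.7, -1, 0], [0, 0, 0]],
    [60, [0.7, -1, 0], [0, 0, 0]],
    [60, [0.7, -1, 0], [0, 0, 0]]
  ]
}}

```text
time: 1.03
tool_pos: [408.4, 281.8, 246.7]
tcp_rot: [-89.8, 0.1, 91.4]
ft_force: [1.7, 0.5, -0.6]
finger_gap: 51.2
```

Emit:
{"name": "arm_command", "arguments": {
  "commands": [
    [60, [0, -1, 0], [0, 0, 0]],
    [60, [0, -1, 0], [0, 0, 0]],
    [60, [0, -1, 0], [0, 0, 0]],
    [60, [0, -1, 0], [0, 0, 0]],
    [60, [0, -1, 0], [0, 0, 0]]
  ]
}}

```text
time: 1.45
tool_pos: [410.7, 123.0, 245.7]
tcp_rot: [-89.8, 0.2, 91.2]
ft_force: [1.1, -0.3, -0.2]
finger_gap: 51.5
```

Emit:
{"name": "arm_command", "arguments": {
  "commands": [
    [60, [0, -1, 0], [0, 0, 0]],
    [60, [0, -1, 0], [0, 0, 0]],
    [60, [0, -1, 0], [0, 0, 0]],
    [60, [0, -1, 0], [0, 0, 0]],
    [60, [0, -1, 0], [0, 0, 0]]
  ]
}}

```text
time: 1.87
tool_pos: [408.7, -34.1, 245.6]
tcp_rot: [-89.9, 0.2, 91.2]
ft_force: [0.2, 0.8, 0.1]
finger_gap: 50.7
```

Emit:
{"name": "arm_command", "arguments": {
  "commands": [
    [60, [0.3, -0.8, -0.5], [0, 0, -1]],
    [60, [0.3, -0.8, -0.5], [0, 0, 0]],
    [60, [0.3, -0.8, -0.5], [0, 0, 0]],
    [60, [0, -0.6, -0.5], [0, 0, 0]],
    [60, [0, 0, 0], [0, 0, 0]]
  ]
}}

```text
time: 2.28
tool_pos: [436.2, -134.4, 185.3]
tcp_rot: [-90.2, 0.4, 89.9]
ft_force: [-0.5, 1.0, 0.1]
finger_gap: 50.8
```

```bash
cat >> h.py <<'E'
def look(f,crop=None,k=1.4):
    C=cam('wrist');im=snapshot('wrist');cv2.imwrite(f'pics/{f}_raw.png',im);cv2.imwrite(f'pics/{f}.png',cv2.resize(im,None,fx=k,fy=k))
    return C,im
E
python3 - <<'E'
from h import *
C,im=look('w1');s=sense();print(s['tool_pos'],s['tcp_rot'],C[2],C[1][:,2])
for z in(0,40):print(proj(C,(435,-128,z)))
E
```

```text
[ 436.59163115 -133.39329377  186.57382054] [-90.29809414   0.36229658  89.83685529] [ 368.24331351 -133.50477082  309.60023128] [ 0.26853398 -0.00763006 -0.96323999]
[283.10561139 192.54697832]
[283.91228265 202.70581321]
```

View pics/w1.png

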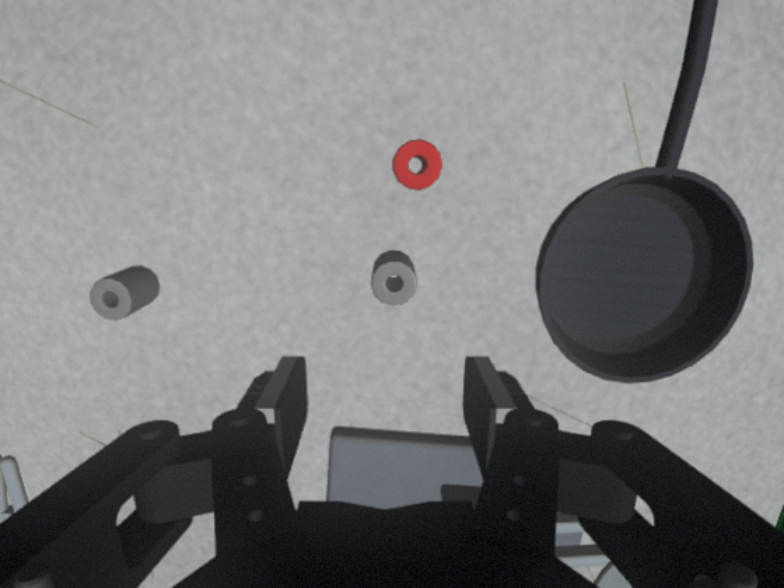

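Wrist view: s1's top face is at (394,283), s2's at (111,299), the red one at (417,164), and the pot's rim is centred at about (644,275).

Run:
```python
from h import *
C=cam('wrist')
for n,u,v,z in[('s1',394,283,40),('s2',111,299,40),('pot',644,275,40)]:print(n,onz(C,u/1.4,v/1.4,z))
```

```text
s1 [ 435.41496989 -128.97118123   40.        ]
s2 [ 445.32748707 -304.61759099   40.        ]
pot [430.27459034  22.51844384  40.        ]
```

Emit:
{"name": "arm_command", "arguments": {
  "commands": [
    [60, [0, 0.15, -0.8], [0.2, 0, 0]],
    [60, [0, 0, -1], [0, 0, 0]],
    [60, [0, 0, -1], [0, 0, 0]],
    [60, [0, 0, -0.9], [0, 0, 0]],
    [60, [0, 0, -0.2], [0, 0, 0]]
  ]
}}

```text
time: 2.75
tool_pos: [440.5, -127.3, 73.2]
tcp_rot: [-91.0, 0.3, 89.8]
ft_force: [-0.3, 0.8, 0.4]
finger_gap: 51.1
```

Emit:
{"name": "arm_command", "arguments": {
  "commands": [
    [60, [-0.15, -0.05, -0.7], [0.3, 1, 0]],
    [60, [0, 0, -0.5], [0, 0, 0]],
    [60, [0, 0, -0.2], [0, 0, 0]],
    [60, [0, 0, 0], [0, 0, 0]]
  ]
}}

```text
time: 3.08
tool_pos: [437.4, -126.2, 32.8]
tcp_rot: [-90.0, -0.0, 90.0]
ft_force: [0.0, 0.0, -0.4]
finger_gap: 51.0
```

Emit:
{"name": "arm_command", "arguments": {
  "commands": [
    [60, [-0.05, -0.08, -0.12], [0, 0, 0]],
    [25, [0, 0, 0], [0, 0, 0]],
    [25, [0, 0, 0], [0, 0, 0]],
    [25, [0, 0, 0], [0, 0, 0]],
    [25, [0, 0, 0], [0, 0, 0]]
  ],
  "force": 40
}}

```text
time: 3.5
tool_pos: [439.7, -129.5, 34.8]
tcp_rot: [-90.4, 0.1, 90.0]
ft_force: [0.2, 0.7, -1.8]
finger_gap: 27.0
```

Emit:
{"name": "arm_command", "arguments": {
  "commands": [
    [20, [0, 0, 0], [0, 0, 0]],
    [20, [0, 0, 0], [0, 0, 0]],
    [20, [0, 0, 0.3], [0, 0, 0]],
    [20, [0, 0, 0.6], [0, 0, 0]],
    [20, [0, 0, 0], [0, 0, 0]]
  ]
}}

```text
time: 3.92
tool_pos: [439.2, -129.4, 63.5]
tcp_rot: [-90.4, 0.1, 90.0]
ft_force: [1.3, -1.2, -0.5]
finger_gap: 26.3
```

Emit:
{"name": "arm_command", "arguments": {
  "commands": [
    [20, [0, 0, 1], [0, 0.4, 0]],
    [20, [0, 0, 1], [0, 0, 0]],
    [20, [0, 0, 1], [0, 0, 0]],
    [20, [0, 0, 1], [0, 0, 0]],
    [20, [0.3, -0.1, 0.8], [0, 0, 0]]
  ]
}}

```text
time: 4.33
tool_pos: [441.2, -129.6, 205.7]
tcp_rot: [-89.2, -0.2, 90.0]
ft_force: [0.9, 0.3, -1.7]
finger_gap: 26.9
```

Emit:
{"name": "arm_command", "arguments": {
  "commands": [
    [20, [0.9, -0.4, 0], [0, 0, 0]],
    [20, [0.9, -0.4, 0], [0, 0, 0]],
    [20, [0.9, -0.4, 0], [0, 0, 0]],
    [20, [0.9, -0.4, 0], [0, 0, 0]],
    [20, [0.3, -0.1, 0], [0, 0, 0]]
  ]
}}

```text
time: 4.75
tool_pos: [566.9, -184.1, 215.2]
tcp_rot: [-90.1, 0.2, 90.0]
ft_force: [0.3, 0.2, -0.8]
finger_gap: 26.7
```

Emit:
{"name": "arm_command", "arguments": {
  "commands": [
    [20, [0.7, -0.3, 0], [0, 0, 0]],
    [20, [0.3, 0, 0], [0, 0, 0]],
    [20, [0, 0, 0], [0, 0, 0]]
  ]
}}

```text
time: 5.0
tool_pos: [599.9, -194.6, 212.7]
tcp_rot: [-90.1, 0.2, 90.0]
ft_force: [1.1, -0.0, -2.3]
finger_gap: 26.7
```

Run:
```python
from h import *
C,im=look('w2');s=sense();print(s['tool_pos'],s['tcp_rot'],s['ft_force'])
p=s['tool_pos']
for dz in(6,-34):
  for dx in(0,-4): print(dz,dx,proj(C,p+[dx,0,dz])*1.4)
print('stem',proj(C,(599,-194,150))*1.4,proj(C,(599,-194,120))*1.4)
```

```text
[ 599.11178013 -194.66443864  212.54954465] [-90.03222416   0.17194297  89.97435662] [ 0.28966932 -0.59421619 -2.13335523]
6 0 [384.8372745  412.93923751]
6 -4 [384.84174615 400.28471815]
-34 0 [385.17778251 358.06959315]
-34 -4 [385.1834371  347.85474021]
stem [386.90709275 331.55861798] [386.83615573 310.80869651]
```

View pics/w2.png

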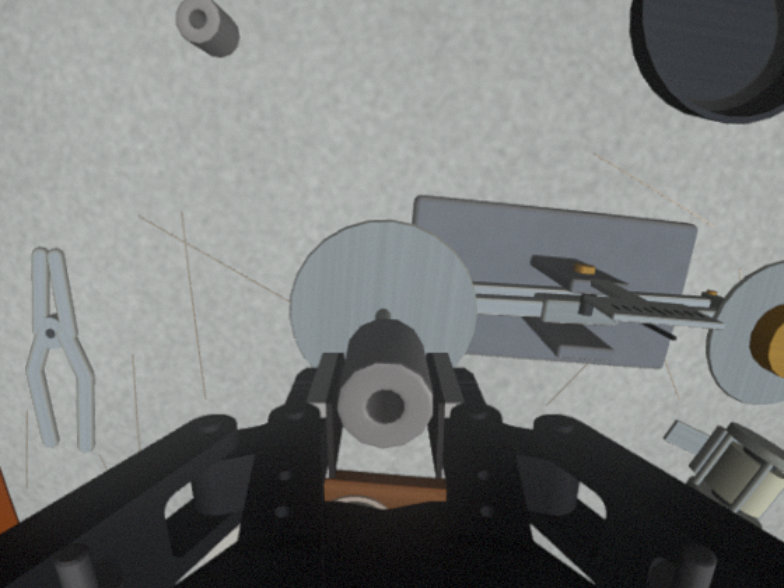

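Wrist view: the bore of the held sinker is at (386,405). The stem's foot shows at about (383,313), and its tip is hidden behind the sinker. I'll back off in x so the whole stem is in view.

Emit:
{"name": "arm_command", "arguments": {
  "commands": [
    [20, [0.8, 0, 0], [0, 0, 0]],
    [20, [0.4, 0, 0], [0, 0, 0]],
    [20, [0, 0, 0], [0, 0, 0]],
    [20, [0, 0, 0], [0, 0, 0]]
  ]
}}

```text
time: 5.38
tool_pos: [631.7, -193.6, 209.2]
tcp_rot: [-89.6, 0.1, 90.0]
ft_force: [-0.2, 0.0, -1.7]
finger_gap: 26.6
```

Run:
```python
from h import *
C,im=look('w3');s=sense();print(s['tool_pos'].tolist(),s['tcp_rot'].tolist(),s['ft_force'])
cv2.imwrite('pics/w3c.png',cv2.resize(im[120:330,180:380],None,fx=3.5,fy=3.5,interpolation=cv2.INTER_CUBIC)[:,:700])
```

```text
[631.4957399647406, -193.58561339561533, 209.160663800755] [-89.62615776836851, 0.042406846668777885, 89.96180450988888] [-0.29129927  0.25712449 -2.36146078]
```

View pics/w3c.png

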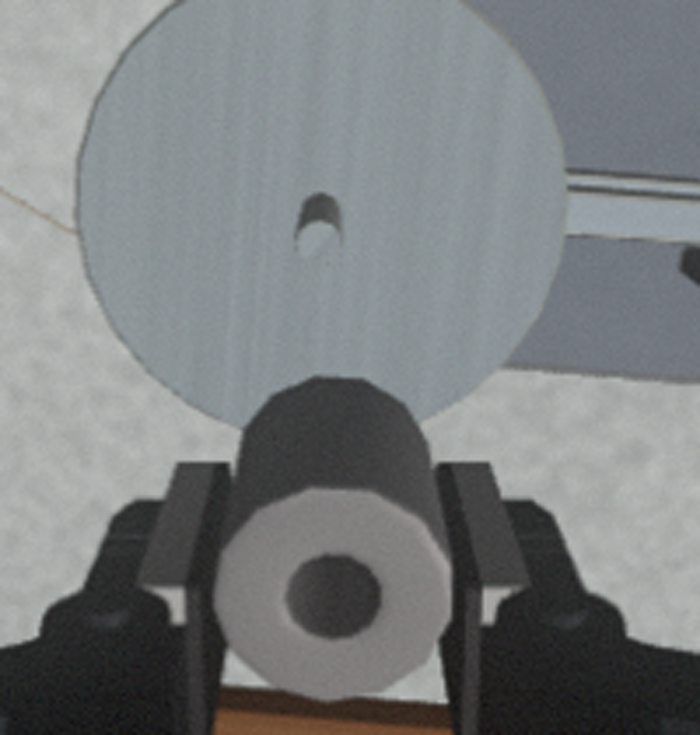

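Crop: stem tip at (320,238), stem foot at about (320,212). The held sinker's bore top is at (334,596), and the upper edge of its bottom rim is at (336,376).

Run:
```python
from h import *
C=cam('wrist');fx=C[0]['fx'];s=sense();p=s['tool_pos'];print(fx,p,s['time'])
px=lambda c:(c[0]/3.5+180-.36,c[1]/3.5+120-.36)
tip=onz(C,*px((320,238)),150);base=onz(C,*px((320,212)),120)
print('tip-tcp',tip-p,'base-tcp',base-p, tip)
# sinker top height from apparent diameters
ax=C[1][:,2]
for wpx,d in((96,10),(236,28),(222,27)):
    Z=fx*d/(wpx/3.5);o,r=ray(C,*px((334,596)));print(d,(o+r*Z-p).round(1))
for h in(0,3,6,9,12):
    a=onz(C,*px((334,596)),p[2]+h)-p;b=onz(C,*px((336,376)),p[2]+h-40)-p;print(h,a[:2].round(1),'bottom ctr',(b[:2]+[14,0]).round(1))
```

```text
334.03473507028235 [ 631.49573996 -193.5856134   209.1606638 ] 5.4333
tip-tcp [-31.74111991  -2.2743697  -59.1606638 ] base-tcp [-30.95073695  -2.63794063 -89.1606638 ] [ 599.75462006 -195.85998309  150.        ]
10 [-7.7  0.  14.7]
28 [ 0.4  0.  -0.6]
27 [ 2.1  0.  -3.8]
0 [0.1 0. ] bottom ctr [-0.7  0.3]
3 [-1.5  0. ] bottom ctr [-1.6  0.3]
6 [-3.1  0. ] bottom ctr [-2.5  0.3]
9 [-4.7  0. ] bottom ctr [-3.5  0.3]
12 [-6.3  0. ] bottom ctr [-4.4  0.3]
```

Emit:
{"name": "arm_command", "arguments": {
  "commands": [
    [20, [-0.7, -0.09, 0], [0, -0.4, 0]],
    [20, [-0.25, 0, 0], [0, 0, 0]],
    [20, [0, 0, -0.3], [0, 0, 0]],
    [20, [0, 0, 0], [0, 0, 0]]
  ]
}}

```text
time: 5.77
tool_pos: [599.5, -195.8, 199.1]
tcp_rot: [-90.0, 0.0, 89.9]
ft_force: [-0.7, 0.2, -2.1]
finger_gap: 26.7
```

Emit:
{"name": "arm_command", "arguments": {
  "commands": [
    [20, [0.08, -0.02, -0.1], [0, 0, 0]],
    [20, [0, 0, 0], [0, 0, 0]]
  ]
}}

```text
time: 5.93
tool_pos: [602.1, -196.4, 196.0]
tcp_rot: [-90.0, 0.0, 89.9]
ft_force: [-0.1, 0.1, -2.3]
finger_gap: 26.8
```

Emit:
{"name": "arm_command", "arguments": {
  "commands": [
    [20, [0, 0, 0], [0, 0, 0]]
  ]
}}

```text
time: 6.02
tool_pos: [602.5, -196.4, 196.1]
tcp_rot: [-90.0, 0.0, 89.9]
ft_force: [0.4, -0.4, -1.5]
finger_gap: 26.6
```

Emit:
{"name": "arm_command", "arguments": {
  "commands": [
    [20, [0, 0, -0.08], [0, 0, 0]],
    [20, [0, 0, -0.08], [0, 0, 0]],
    [20, [0, 0, -0.08], [0, 0, 0]],
    [20, [0, 0, -0.06], [0, 0, 0]],
    [20, [0, 0, 0], [0, 0, 0]]
  ]
}}

```text
time: 6.43
tool_pos: [603.8, -196.1, 186.2]
tcp_rot: [-90.1, 0.0, 90.0]
ft_force: [-0.2, 0.1, -1.8]
finger_gap: 26.7
```

Emit:
{"name": "arm_command", "arguments": {
  "commands": [
    [20, [0, 0, -0.08], [0, 0, 0]],
    [20, [0, 0, -0.06], [0, 0, 0]],
    [20, [0, 0, 0], [0, 0, 0]]
  ]
}}

```text
time: 6.68
tool_pos: [603.8, -196.1, 181.4]
tcp_rot: [-90.1, 0.0, 90.0]
ft_force: [-0.6, 0.3, -0.1]
finger_gap: 26.8
```

Emit:
{"name": "arm_command", "arguments": {
  "commands": [
    [20, [0, 0, 0], [0, 0, 0]]
  ]
}}

```text
time: 6.77
tool_pos: [603.7, -196.1, 181.3]
tcp_rot: [-90.0, 0.0, 90.0]
ft_force: [-0.4, -1.0, -1.1]
finger_gap: 26.9
```

Emit:
{"name": "arm_command", "arguments": {
  "commands": [
    [20, [0, 0, 0], [0, 0, 0]]
  ]
}}

```text
time: 6.85
tool_pos: [603.7, -196.1, 181.2]
tcp_rot: [-90.0, 0.0, 90.0]
ft_force: [0.5, -0.1, -2.9]
finger_gap: 26.4
```

Emit:
{"name": "arm_command", "arguments": {
  "commands": [
    [20, [-0.05, 0, -0.07], [0, 0, 0]],
    [20, [0, 0, -0.07], [0, 0, 0]],
    [20, [0, 0, -0.07], [0, 0, 0]],
    [20, [0, 0, 0], [0, 0, 0]]
  ]
}}

```text
time: 7.18
tool_pos: [602.8, -196.2, 175.3]
tcp_rot: [-90.2, 0.1, 90.0]
ft_force: [0.8, 0.3, -2.1]
finger_gap: 26.5
```

Emit:
{"name": "arm_command", "arguments": {
  "commands": [
    [20, [0, 0, 0], [0, 0, 0]]
  ]
}}

```text
time: 7.27
tool_pos: [602.8, -196.2, 175.2]
tcp_rot: [-90.2, 0.1, 90.0]
ft_force: [0.9, -0.5, -0.8]
finger_gap: 26.8
```

Emit:
{"name": "arm_command", "arguments": {
  "commands": [
    [20, [0, 0, 0], [0, 0, 0]]
  ]
}}

```text
time: 7.35
tool_pos: [602.8, -196.2, 175.2]
tcp_rot: [-90.2, 0.1, 90.0]
ft_force: [0.5, -0.0, -0.9]
finger_gap: 26.6
```

Emit:
{"name": "arm_command", "arguments": {
  "commands": [
    [20, [0, 0, 0], [0, 0, 0]]
  ]
}}

```text
time: 7.43
tool_pos: [602.9, -196.2, 175.2]
tcp_rot: [-90.2, 0.1, 90.0]
ft_force: [0.1, 0.4, -1.9]
finger_gap: 26.6
```

Run:
```python
from h import *
C,im=look('w4');s=sense();print(s['tool_pos'],s['ft_force'])
b=np.array([600,-195.7])
for z in(120,110):
    print(z,[proj(C,(b[0]+dx,b[1]+dy,z)).round(1) for dx,dy in((-46,0),(-20,-41.4),(-20,41.4))])
cv2.imwrite('pics/w4c.png',cv2.resize(im[60:270,150:400],None,fx=2.8,fy=2.8,interpolation=cv2.INTER_CUBIC))
```

```text
[ 602.88474702 -196.17768774  175.22032994] [ 1.20504446  0.1758995  -1.4658844 ]
120 [array([276.2, 156.6]), array([201.7, 203.8]), array([350.5, 203.9])]
110 [array([276.1, 154.7]), array([205.3, 199.6]), array([346.8, 199.7])]
```

View pics/w4c.png

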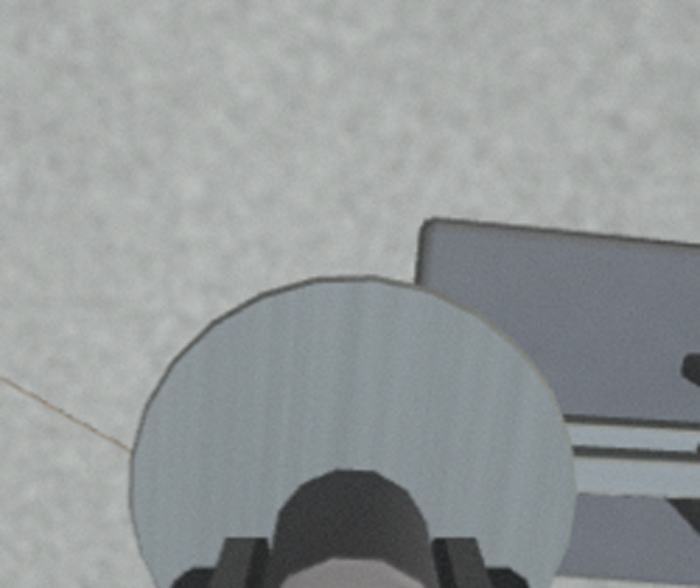

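Crop: the disc's front edge is at row 276, and its widest extent is 129 to 576 at row 480. The stem is hidden under the sinker.

Run:
```python
from h import *
from scipy.optimize import least_squares
def fit(C,im):
    g=cv2.cvtColor(im,cv2.COLOR_BGR2HSV)
    return g
C=cam('wrist')
t=np.linspace(0,2*np.pi,361)
for z in(122,120,118,116,114,112,110,106):
    P=np.array([proj(C,(600.3+46*np.cos(a),-195.7+46*np.sin(a),z)) for a in t]);i=P[:,0].argmin()
    print(z,'w',np.ptp(P[:,0]).round(1),'row',P[i,1].round(1),'front',P[:,1].min().round(1),'mid',((P[:,0].min()+P[:,0].max())/2).round(1))
# same for w3 pose (pan up for sure): crop width 77..568 /3.5
s=sense();T=np.eye(4);T[:3,:3]=R.from_euler('xyz',[-89.626,.042,89.962],degrees=True).as_matrix();T[:3,3]=[631.4957,-193.5856,209.16]
W=T@np.array(C[0]['hand_eye']);D=(C[0],W[:3,:3],W[:3,3])
P=np.array([proj(D,(600.3+46*np.cos(a),-195.7+46*np.sin(a),120)) for a in t]);print('ref w',np.ptp(P[:,0]),'obs',(568-77)/3.5)
```

```text
122 w 162.5 row 234.0 front 157.6 mid 276.0
120 w 160.9 row 232.9 front 157.2 mid 276.0
118 w 159.3 row 231.7 front 156.8 mid 276.0
116 w 157.7 row 230.6 front 156.4 mid 276.0
114 w 156.2 row 229.5 front 156.0 mid 276.0
112 w 154.7 row 228.5 front 155.6 mid 276.0
110 w 153.2 row 227.4 front 155.3 mid 276.0
106 w 150.3 row 226.6 front 154.6 mid 276.0
ref w 141.82429790746986 obs 140.28571428571428
```

Measured against the earlier reference, the disc is still at full height (120 mm) with the sinker's bottom at about 140. So the stem is inside the bore. Lowering on.

Emit:
{"name": "arm_command", "arguments": {
  "commands": [
    [20, [0, 0, -0.08], [0, 0.2, 0]],
    [20, [0, 0, -0.08], [0, 0, 0]],
    [20, [0, 0, -0.08], [0, 0, 0]],
    [20, [0, 0, -0.08], [0, 0, 0]],
    [20, [0, 0, 0], [0, 0, 0]]
  ]
}}

```text
time: 7.9
tool_pos: [602.9, -196.2, 164.7]
tcp_rot: [-90.0, 0.1, 90.0]
ft_force: [1.2, -0.0, -1.2]
finger_gap: 26.8
```

Emit:
{"name": "arm_command", "arguments": {
  "commands": [
    [20, [0, 0, -0.08], [0, 0, 0]],
    [20, [0, 0, -0.08], [0, 0, 0]],
    [20, [0, 0, -0.08], [0, 0, 0]],
    [20, [0, 0, -0.08], [0, 0, 0]],
    [20, [0, 0, 0], [0, 0, 0]]
  ]
}}

```text
time: 8.32
tool_pos: [602.9, -196.2, 153.8]
tcp_rot: [-90.0, 0.1, 90.0]
ft_force: [1.6, 0.5, -1.2]
finger_gap: 26.5
```

Emit:
{"name": "arm_command", "arguments": {
  "commands": [
    [20, [-0.02, 0, -0.08], [0, 0, 0]],
    [20, [0, 0, -0.08], [0, 0, 0]],
    [20, [0, 0, -0.08], [0, 0, 0]],
    [20, [0, 0, 0], [0, 0, 0]]
  ]
}}

```text
time: 8.65
tool_pos: [602.9, -196.8, 146.8]
tcp_rot: [-90.1, 0.1, 90.0]
ft_force: [1.5, -0.0, -0.3]
finger_gap: 26.7
```

Emit:
{"name": "arm_command", "arguments": {
  "commands": [
    [20, [0, 0, 0], [0, 0, 0]]
  ]
}}

```text
time: 8.73
tool_pos: [602.9, -196.7, 146.8]
tcp_rot: [-90.1, 0.1, 90.0]
ft_force: [1.1, -0.2, 0.9]
finger_gap: 26.7
```

Emit:
{"name": "arm_command", "arguments": {
  "commands": [
    [20, [0, 0, 0], [0, 0, 0]]
  ]
}}

```text
time: 8.82
tool_pos: [602.9, -196.7, 146.9]
tcp_rot: [-90.1, 0.1, 90.0]
ft_force: [0.3, -0.8, -0.0]
finger_gap: 26.7
```

Run:
```python
from h import *
C,im=look('w5');s=sense();print(s['tool_pos'],s['ft_force'])
t=np.linspace(0,2*np.pi,361)
for z in(120,116,112,108,104):
    P=np.array([proj(C,(600.3+46*np.cos(a),-195.7+46*np.sin(a),z)) for a in t]);i=P[:,0].argmin()
    print(z,'L',P[:,0].min().round(1),'R',P[:,0].max().round(1),'w',np.ptp(P[:,0]).round(1),'row',P[i,1].round(1),'front',P[:,1].min().round(1))
# edges: gradient along rows in the band, front along column
g=cv2.GaussianBlur(cv2.cvtColor(im,cv2.COLOR_BGR2LAB).astype(float),(5,5),0)
for r in(225,232,240,248):
    d=np.abs(np.diff(g[r],axis=0)).sum(1);print(r,'L',160+d[160:225].argmax(),'R',335+d[335:390].argmax())
```

```text
[ 602.95278111 -196.76814942  146.97446061] [ 1.4556548   0.81820567 -0.14505366]
120 L 183.6 R 371.1 w 187.5 row 251.7 front 163.9
116 L 185.7 R 368.9 w 183.2 row 248.7 front 162.8
112 L 187.7 R 366.9 w 179.1 row 245.8 front 161.8
108 L 189.6 R 364.9 w 175.2 row 243.0 front 160.8
104 L 191.5 R 363.0 w 171.5 row 240.4 front 159.9
225 L 188 R 362
232 L 186 R 363
240 L 185 R 364
248 L 185 R 365
```

Emit:
{"name": "arm_command", "arguments": {
  "commands": [
    [50, [0, 0, 0], [0, 0, 0]],
    [50, [0, 0, 0], [0, 0, 0]],
    [50, [0, 0, 0], [0, 0, 0]],
    [50, [0, 0, 0.1], [0, 0, 0]],
    [50, [0, 0, 0.3], [0, 0, 0]]
  ]
}}

```text
time: 9.28
tool_pos: [601.2, -196.1, 157.2]
tcp_rot: [-89.8, 0.0, 90.0]
ft_force: [0.4, 0.1, -1.2]
finger_gap: 42.5
```

Emit:
{"name": "arm_command", "arguments": {
  "commands": [
    [50, [0, 0, 0.6], [0, 0, 0]],
    [50, [0, 0, 0.9], [0, 0, 0]],
    [50, [0, 0, 0.5], [0, 0, 0]],
    [50, [0, 0, 0], [0, 0, 0]],
    [50, [0, 0, 0], [0, 0, 0]]
  ]
}}

```text
time: 9.7
tool_pos: [601.1, -196.1, 223.7]
tcp_rot: [-89.9, 0.1, 90.0]
ft_force: [-0.5, 0.3, 0.4]
finger_gap: 42.4
```

Run:
```python
from h import *
C,im=look('w6');s=sense();print(s['tool_pos'],s['ft_force'],s['time'])
sc=snapshot('scene');cv2.imwrite('pics/sc6.png',np.hstack([cv2.resize(im,(480,360)),cv2.resize(sc[170:290,200:400],(320,192))[:360] if 0 else cv2.copyMakeBorder(cv2.resize(sc[180:290,200:360],(320,220),interpolation=cv2.INTER_CUBIC),0,140,0,0,0)]))
```

```text
[ 601.28503648 -196.14486179  223.77235295] [0.16859315 0.66343773 0.54369248] 9.75
```

View pics/sc6.png

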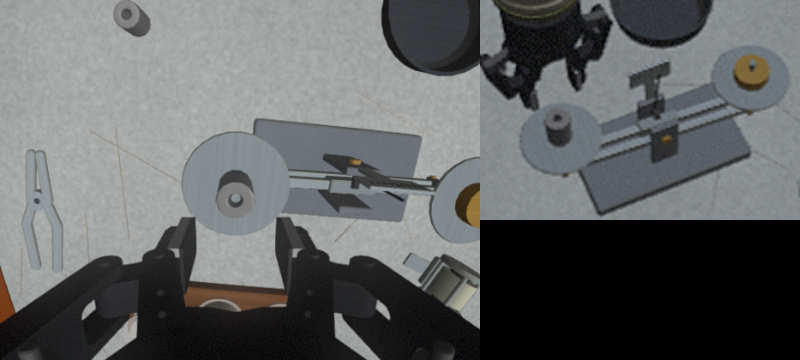

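Left (wrist): the sinker stands upright on the disc, over the stem. Right (scene): the pans look to be where they were in the first picture. I'll check numerically whether the pan is up or down.

Emit:
{"name": "arm_command", "arguments": {
  "commands": [
    [50, [-0.6, -0.4, 0.4], [0, 0, 0]],
    [50, [-0.9, -0.6, 0], [0, 0, 0]],
    [50, [-0.9, -0.6, 0], [0, 0, 0]],
    [50, [-0.9, -0.6, 0], [0, 0, 0]],
    [50, [-0.9, -0.6, 0], [0, 0, 0]]
  ]
}}

```text
time: 10.22
tool_pos: [471.9, -276.1, 226.6]
tcp_rot: [-89.4, -0.3, 90.5]
ft_force: [0.4, -0.3, 1.2]
finger_gap: 42.9
```

Run:
```python
from h import *
a=cv2.imread('pics/scene_raw.png');b=snapshot('scene');S=cam('scene')
cv2.imwrite('pics/sc7_raw.png',b)
q=proj(S,(610,42,120));print('counter pan px if z=120/92',proj(S,(610,42,120)),proj(S,(610,42,92)))
print('load pan 120/92',proj(S,(600,-196,120)),proj(S,(600,-196,92)))
def brass(i):
    h=cv2.cvtColor(i,cv2.COLOR_BGR2HSV);m=cv2.inRange(h,(10,110,80),(30,255,255));m[:,:310]=0;m[:,365:]=0;m[:190]=0;m[240:]=0
    M=cv2.moments(m,True);return M['m00'],M['m10']/M['m00'],M['m01']/M['m00']
print(brass(a),brass(b))
# pan disc shift by phase correlation of patch left of stem
t=a[225:275,212:232];r=cv2.matchTemplate(b[205:295,195:250],t,cv2.TM_CCOEFF_NORMED);print(cv2.minMaxLoc(r)[1],np.array(cv2.minMaxLoc(r)[3])-[17,20])
```

```text
counter pan px if z=120/92 [333.05209094 207.37798828] [332.30106265 214.02047845]
load pan 120/92 [238.80273218 247.38729264] [239.8110848  253.58467005]
(173.0, 335.21965317919074, 215.83815028901734) (176.0, 335.35795454545456, 215.28977272727272)
0.9560263156890869 [0 1]
```

The brass rose by only 0.5 px and the pan sank by about 1 px, where full travel is 6–7 px. The pan is therefore still up and the weighed sinker is light. The other one (s2) goes to the case bay.

Emit:
{"name": "arm_command", "arguments": {
  "commands": [
    [50, [-0.4, -0.4, -0.6], [0.3, -0.6, -0.5]],
    [50, [-0.4, -0.4, -0.7], [0, 0, 0]],
    [50, [0, 0, -0.5], [0, 0, 0]],
    [60, [0, 0, 0], [0, 0, 0]]
  ]
}}

```text
time: 10.6
tool_pos: [437.9, -305.0, 166.7]
tcp_rot: [-89.6, -0.7, 89.5]
ft_force: [-0.2, -0.1, -0.3]
finger_gap: 50.9
```

Run:
```python
from h import *
C,im=look('w8');s=sense();print(s['tool_pos'],s['tcp_rot'])
for z in (0,40):print(proj(C,(446,-302,z)))
g=cv2.GaussianBlur(cv2.cvtColor(im,cv2.COLOR_BGR2GRAY),(5,5),0)
m=(g<135).astype(np.uint8);m[255:]=0
n,_,st,ce=cv2.connectedComponentsWithStats(m)
for i in range(1,n):
    if st[i,4]>150:print(st[i],ce[i])
cv2.imwrite('pics/w8c.png',im[100:300,180:400].repeat(3,0).repeat(3,1))
```

```text
[ 438.17624875 -305.1424686   167.86792466] [-89.63915037  -0.66053222  89.55717213]
[276.15150667 208.94391511]
[276.94082662 221.57320234]
[ 471   99   65   41 2109] [502.8781413  118.89663348]
[ 255  192   36   45 1294] [272.22256569 214.19860896]
```

View pics/w8c.png

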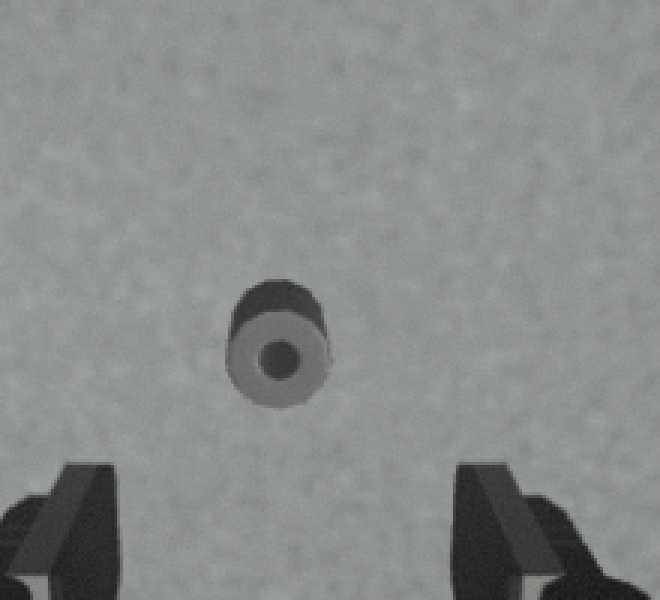

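Crop: s2's bore is centred at (279,359), which puts s2 at about (444.6,-304.9).

Emit:
{"name": "arm_command", "arguments": {
  "commands": [
    [60, [0.2, 0, -0.8], [-0.6, -0.4, 0.4]],
    [60, [0, 0, -1], [0, 0, 0]],
    [60, [0, 0, -0.9], [0, 0, 0]],
    [60, [0, 0, -0.4], [0, 0, 0]],
    [60, [0, 0, 0], [0, 0, 0]]
  ]
}}

```text
time: 11.07
tool_pos: [447.6, -305.2, 76.1]
tcp_rot: [-90.3, 0.1, 90.1]
ft_force: [-0.3, 0.6, -0.5]
finger_gap: 51.5
```

Emit:
{"name": "arm_command", "arguments": {
  "commands": [
    [60, [-0.1, 0, -0.7], [0, 0.3, 0]],
    [60, [0, 0, -0.5], [0, 0, 0]],
    [60, [0, 0, -0.1], [0, 0, 0]],
    [60, [0, 0, 0], [0, 0, 0]]
  ]
}}

```text
time: 11.4
tool_pos: [448.1, -306.1, 41.5]
tcp_rot: [-90.2, 0.3, 90.2]
ft_force: [-0.0, -0.1, -0.2]
finger_gap: 51.4
```

Emit:
{"name": "arm_command", "arguments": {
  "commands": [
    [60, [-0.12, 0.03, -0.4], [0, 0, 0]],
    [25, [0, 0, 0], [0, 0, 0]],
    [20, [0, 0, 0], [0, 0, 0]],
    [20, [0, 0, 0], [0, 0, 0]],
    [20, [0, 0, 0], [0, 0, 0]]
  ]
}}

```text
time: 11.82
tool_pos: [447.5, -307.2, 34.2]
tcp_rot: [-90.5, 0.6, 90.2]
ft_force: [0.1, 0.1, -2.3]
finger_gap: 25.9
```

Emit:
{"name": "arm_command", "arguments": {
  "commands": [
    [20, [0, 0, 0], [0, 0, 0]],
    [20, [0, 0, 0.3], [0, 0, 0]],
    [20, [0, 0, 1], [0, 0, 0]],
    [20, [0, 0, 1], [0, 0, 0]],
    [20, [0, 0, 1], [0, 0, 0]]
  ]
}}

```text
time: 12.23
tool_pos: [441.2, -302.3, 128.9]
tcp_rot: [-89.8, -0.1, 90.2]
ft_force: [0.1, -0.2, -1.7]
finger_gap: 26.3
```

Emit:
{"name": "arm_command", "arguments": {
  "commands": [
    [20, [0, 0.6, 0.8], [0, 0, 0]],
    [20, [0, 1, 0.4], [0, 0, 0]],
    [20, [0, 1, 0], [0, 0, 0]],
    [20, [0, 1, 0], [0, 0, 0]],
    [20, [0, 1, 0], [0, 0, 0]]
  ]
}}

```text
time: 12.65
tool_pos: [444.3, -168.3, 181.1]
tcp_rot: [-90.6, 0.6, 89.7]
ft_force: [0.7, -0.5, -2.0]
finger_gap: 26.0
```

Emit:
{"name": "arm_command", "arguments": {
  "commands": [
    [20, [0, 1, 0], [0, 0, 0]],
    [20, [0, 1, 0], [0, 0, 0]],
    [20, [0, 1, 0], [0, 0, 0]],
    [20, [0, 1, 0], [0, 0, 0]],
    [20, [0, 1, 0], [0, 0, 0]]
  ]
}}

```text
time: 13.07
tool_pos: [443.2, -11.8, 186.1]
tcp_rot: [-91.0, 0.7, 89.6]
ft_force: [0.5, 0.0, -2.1]
finger_gap: 25.9
```

Emit:
{"name": "arm_command", "arguments": {
  "commands": [
    [20, [0.1, 1, 0], [0, 0, 0]],
    [20, [0.1, 1, 0], [0, 0, 0]],
    [20, [0.1, 1, 0], [0, 0, 0]],
    [20, [0.1, 0.9, 0], [0, 0, 0]],
    [20, [0, 0.8, 0], [0, 0, 0]]
  ]
}}

```text
time: 13.48
tool_pos: [453.6, 137.4, 190.4]
tcp_rot: [-91.2, 0.7, 89.6]
ft_force: [0.5, -0.4, -2.7]
finger_gap: 25.9
```

Emit:
{"name": "arm_command", "arguments": {
  "commands": [
    [20, [0.1, 1, 0], [0.6, 1, 0.4]],
    [20, [0, 1, 0], [0, 0, 0]],
    [20, [0, 1, 0], [0, 0, 0]],
    [20, [0, 0.9, 0], [0, 0, 0]],
    [20, [0, 0.3, 0], [0, 0, 0]]
  ]
}}

```text
time: 13.9
tool_pos: [454.9, 272.4, 194.2]
tcp_rot: [-90.3, -0.0, 90.2]
ft_force: [0.1, 0.9, -2.0]
finger_gap: 26.1
```

Emit:
{"name": "arm_command", "arguments": {
  "commands": [
    [20, [0, 0, -0.7], [0, 0, 0]],
    [20, [0, 0, -0.9], [0, 0, 0]],
    [20, [0, 0, -0.9], [0, 0, 0]],
    [20, [0, 0, -0.6], [0, 0, 0]],
    [20, [0, 0, -0.2], [0, 0, 0]]
  ]
}}

```text
time: 14.32
tool_pos: [456.5, 276.3, 98.8]
tcp_rot: [-90.8, -0.3, 90.5]
ft_force: [-0.4, -0.4, -2.0]
finger_gap: 26.0
```

Run:
```python
from h import *
C,im=look('w9');s=sense();print(s['tool_pos'],s['tcp_rot'],s['ft_force'])
for n in('top',):
    i=snapshot(n);cv2.imwrite('pics/t9.png',np.hstack([cv2.resize(im,(400,300)),cv2.resize(i[150:300,80:280],(400,300))]))
```

```text
[456.10826375 276.00678486  98.35650078] [-90.74594167  -0.22097874  90.53130604] [-1.47370956 -2.45329827 -3.86722311]
```

View pics/t9.png

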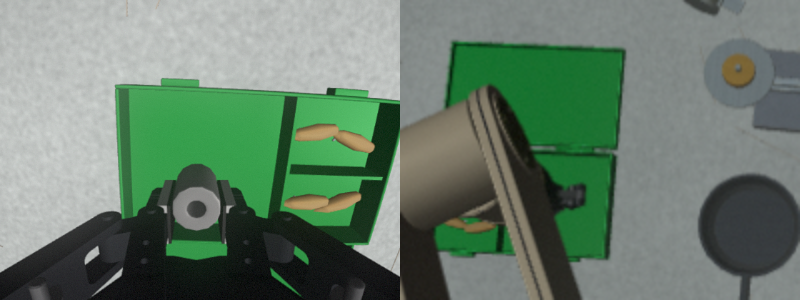

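The wrist view shows the held sinker over the middle of the large empty bay; lowering it now.

Emit:
{"name": "arm_command", "arguments": {
  "commands": [
    [20, [0, -0.1, -0.6], [0, 0.6, 0]],
    [20, [0, 0, -0.6], [0, 0, 0]],
    [20, [0, 0, -0.3], [0, 0, 0]],
    [20, [0, 0, -0.1], [0, 0, 0]],
    [20, [0, 0, 0], [0, 0, 0]]
  ]
}}

```text
time: 14.83
tool_pos: [462.5, 274.6, 59.9]
tcp_rot: [-90.8, -0.5, 90.5]
ft_force: [-0.1, 0.2, -2.6]
finger_gap: 26.4
```

Emit:
{"name": "arm_command", "arguments": {
  "commands": [
    [20, [-0.1, 0, -0.3], [0, 0.6, 0]],
    [20, [0, 0, -0.15], [0, 0, 0]],
    [20, [0, 0, -0.1], [0, 0, 0]],
    [20, [0, 0, 0], [0, 0, 0]]
  ]
}}

```text
time: 15.17
tool_pos: [461.8, 275.7, 46.1]
tcp_rot: [-90.5, -0.7, 90.5]
ft_force: [-0.1, 0.1, -2.4]
finger_gap: 26.2
```

Emit:
{"name": "arm_command", "arguments": {
  "commands": [
    [20, [-0.05, 0, -0.15], [-0.5, 0.4, 0]],
    [20, [0, 0, -0.1], [0, 0, 0]],
    [20, [0, 0, -0.05], [0, 0, 0]],
    [20, [0, 0, 0], [0, 0, 0]]
  ]
}}

```text
time: 15.5
tool_pos: [460.5, 276.0, 36.8]
tcp_rot: [-90.1, -0.1, 90.5]
ft_force: [0.1, 0.1, -2.9]
finger_gap: 25.8
```

Emit:
{"name": "arm_command", "arguments": {
  "commands": [
    [20, [0, 0, -0.08], [0, 0, 0]],
    [20, [0, 0, 0], [0, 0, 0]],
    [50, [0, 0, 0], [0, 0, 0]],
    [50, [0, 0, 0], [0, 0, 0]],
    [50, [0, 0, 0], [0, 0, 0]]
  ]
}}

```text
time: 15.92
tool_pos: [462.7, 277.3, 37.7]
tcp_rot: [-90.3, -0.3, 90.5]
ft_force: [0.7, 0.4, -0.8]
finger_gap: 42.8
```

Emit:
{"name": "arm_command", "arguments": {
  "commands": [
    [50, [0, 0, 0.3], [0, 0, 0]],
    [50, [0, 0, 0.9], [0, 0, 0]],
    [50, [0, 0, 1], [0, 0, 0]],
    [50, [0, 0, 1], [0, 0, 0]],
    [50, [0, 0, 1], [0, 0, 0]]
  ]
}}

```text
time: 16.33
tool_pos: [455.9, 273.9, 160.9]
tcp_rot: [-89.4, 0.1, 90.5]
ft_force: [0.8, 0.3, -0.3]
finger_gap: 42.7
```

Emit:
{"name": "arm_command", "arguments": {
  "commands": [
    [50, [0, 0, 1], [0, 0, 0]],
    [50, [0, 0, 0.9], [0, 0, 0]],
    [50, [0, -0.5, 0], [0, 0, 0]],
    [50, [0, 0, 0], [0, 0, 0]]
  ]
}}

```text
time: 16.67
tool_pos: [458.7, 260.2, 232.8]
tcp_rot: [-90.2, -0.2, 90.5]
ft_force: [-0.3, -0.8, -1.4]
finger_gap: 42.4
```

Run:
```python
from h import *
C,im=look('w10');s=sense();print(s['tool_pos'],s['tcp_rot'],s['time'])
print(proj(C,(458,276,43)))
w=im[90:300,150:430];g=cv2.cvtColor(im,cv2.COLOR_BGR2HSV)
m=cv2.inRange(g,(0,0,60),(180,60,255));c=proj(C,(458,276,43)).astype(int);sub=np.zeros_like(m);sub[c[1]-50:c[1]+50,c[0]-50:c[0]+50]=m[c[1]-50:c[1]+50,c[0]-50:c[0]+50]
n,_,st,ce=cv2.connectedComponentsWithStats(sub)
for i in range(1,n):
    if st[i,4]>100:print(st[i],ce[i],onz(C,*ce[i],25))
a=cv2.imread('pics/sc7_raw.png');b=snapshot('scene')
r=cv2.matchTemplate(b[195:285,205:275],a[210:270,220:260],cv2.TM_CCOEFF_NORMED);print('pan since weighing',cv2.minMaxLoc(r)[1],np.array(cv2.minMaxLoc(r)[3])-[15,15])
```

```text
[459.1823661  261.45739094 233.57109293] [-90.30783808  -0.2987107   90.50744858] 16.7167
[290.80026977 192.29456978]
[278 174  28  33 605] [291.29256198 191.20826446] [460.71873581 277.44513196  25.        ]
pan since weighing 0.9909449815750122 [0 0]
```

s2 is let go in the bay at (460,277), upright by its blob size, and the pan has not moved since the weighing. Now I fetch the weighed sinker.

Emit:
{"name": "arm_command", "arguments": {
  "commands": [
    [50, [0, -1, 0], [0, 0.3, -0.5]],
    [50, [0, -1, 0], [0, 0, 0]],
    [50, [0, -1, 0], [0, 0, 0]],
    [50, [0.2, -1, 0], [0, 0, 0]],
    [50, [0.4, -1, 0], [0, 0, 0]]
  ]
}}

```text
time: 17.18
tool_pos: [472.1, 113.8, 227.6]
tcp_rot: [-89.4, -0.4, 90.5]
ft_force: [0.7, -0.3, 1.0]
finger_gap: 42.6
```

Emit:
{"name": "arm_command", "arguments": {
  "commands": [
    [50, [0.4, -1, 0], [0, 0, 0]],
    [50, [0.4, -1, 0], [0, 0, 0]],
    [50, [0.4, -1, 0], [0, 0, 0]],
    [50, [0.4, -1, 0], [0, 0, 0]],
    [50, [0.4, -1, 0], [0, 0, 0]]
  ]
}}

```text
time: 17.6
tool_pos: [530.3, -41.0, 221.4]
tcp_rot: [-88.9, -0.6, 90.6]
ft_force: [0.4, 0.7, 0.8]
finger_gap: 42.9
```

Emit:
{"name": "arm_command", "arguments": {
  "commands": [
    [50, [0.4, -0.9, 0], [0, 0, 0]],
    [50, [0.4, -0.8, 0], [0, 0, 0]],
    [50, [0.3, -0.7, 0], [0, 0, 0]],
    [50, [0, 0, 0], [0, 0, 0]]
  ]
}}

```text
time: 17.93
tool_pos: [563.5, -120.4, 215.2]
tcp_rot: [-88.4, -0.7, 90.4]
ft_force: [1.0, 0.4, 0.1]
finger_gap: 42.9
```

Emit:
{"name": "arm_command", "arguments": {
  "commands": [
    [50, [0.4, -0.8, 0.2], [-0.7, -1.6, -0.4]],
    [50, [0.4, -0.8, 0.2], [0, 0, 0]],
    [50, [0.3, -0.7, 0], [0, 0, 0]],
    [50, [0, 0, 0], [0, 0, 0]],
    [50, [0, 0, 0], [0, 0, 0]]
  ]
}}

```text
time: 18.35
tool_pos: [595.3, -188.4, 219.3]
tcp_rot: [-89.4, -0.3, 89.9]
ft_force: [-0.0, 0.6, -0.2]
finger_gap: 42.8
```

```bash
cat > pan.py <<'E'
from h import *
C,im=look('w11');s=sense();p=s['tool_pos'];print(p,s['tcp_rot'])
e=proj(C,(600.2,-195.8,157));print('expected top',e)
c=e.astype(int);g=cv2.cvtColor(im,cv2.COLOR_BGR2HSV);x0,y0=c-40
sub=im[y0:y0+80,x0:x0+80];h=cv2.cvtColor(sub,cv2.COLOR_BGR2HSV);l=sub.mean(2)
m=((l<70)).astype(np.uint8);n,_,st,ce=cv2.connectedComponentsWithStats(m)
for i in range(1,n):
    if st[i,4]>15:print(st[i],ce[i]+[x0,y0],onz(C,*(ce[i]+[x0,y0]),157).round(1))
cv2.imwrite('pics/w11c.png',cv2.resize(sub,(560,560),interpolation=cv2.INTER_CUBIC));print(x0,y0)
E
python3 pan.py
```

```text
[ 594.99460743 -188.24967578  218.96965637] [-89.34550548  -0.31122445  89.89738918]
expected top [262.12330648 247.61369437]
[ 19   3  37  25 443] [259.4469526 219.0744921] [ 582.5 -197.2  157. ]
[34 38 14  9 68] [262.02941176 249.98529412] [ 601.7 -195.9  157. ]
[  0  47   7  33 208] [224.67788462 270.75480769] [ 615.2 -218.9  157. ]
222 207
```

View pics/w11c.png

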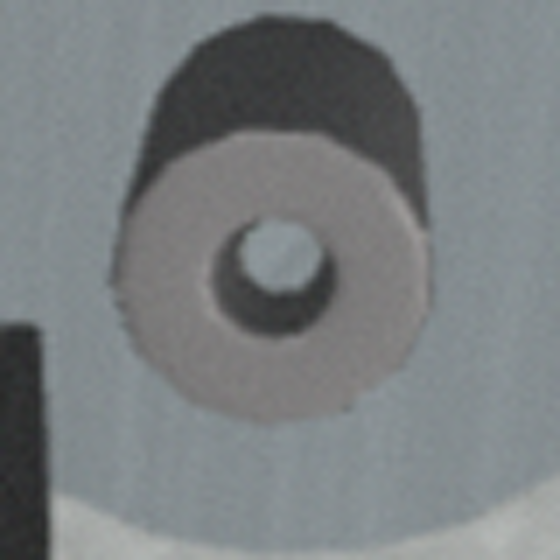

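Close view: the sinker is upright on the stem, with its bore at crop (272,276), which gives (599.5,-196.6).

Emit:
{"name": "arm_command", "arguments": {
  "commands": [
    [60, [0.1, -0.25, 0], [-0.3, -0.6, 0]],
    [60, [0, 0, -0.2], [0, 0, 0]],
    [60, [0, 0, -0.2], [0, 0, 0]],
    [60, [0, 0, -0.1], [0, 0, 0]],
    [60, [0, 0, 0], [0, 0, 0]]
  ]
}}

```text
time: 18.82
tool_pos: [597.0, -191.6, 200.5]
tcp_rot: [-89.8, -0.1, 90.1]
ft_force: [0.2, -0.0, -0.5]
finger_gap: 50.8
```

Emit:
{"name": "arm_command", "arguments": {
  "commands": [
    [60, [0.06, -0.16, 0], [0, 0, 0]],
    [60, [0, 0, 0], [0, 0, 0]],
    [60, [0, 0, -0.2], [0, 0, 0]],
    [60, [0, 0, -0.1], [0, 0, 0]],
    [60, [0, 0, 0], [0, 0, 0]]
  ]
}}

```text
time: 19.23
tool_pos: [598.9, -196.1, 190.8]
tcp_rot: [-89.8, -0.1, 90.2]
ft_force: [0.3, 0.4, -0.7]
finger_gap: 51.2
```

Aligned to within 1 mm. Lowering around the sinker.

Emit:
{"name": "arm_command", "arguments": {
  "commands": [
    [60, [0, 0, -0.3], [0, 0, 0]],
    [60, [0, 0, -0.3], [0, 0, 0]],
    [60, [0, 0, -0.3], [0, 0, 0]],
    [60, [0, 0, -0.15], [0, 0, 0]],
    [60, [0, 0, 0], [0, 0, 0]]
  ]
}}

```text
time: 19.65
tool_pos: [598.5, -196.0, 155.3]
tcp_rot: [-89.8, -0.1, 90.1]
ft_force: [0.2, -0.0, -0.1]
finger_gap: 51.1
```

Emit:
{"name": "arm_command", "arguments": {
  "commands": [
    [60, [0.02, -0.01, -0.14], [0, 0, 0]],
    [45, [0, 0, 0], [0, 0, 0]],
    [38, [0, 0, 0], [0, 0, 0]],
    [33, [0, 0, 0], [0, 0, 0]],
    [28, [0, 0, 0], [0, 0, 0]]
  ],
  "force": 25
}}

```text
time: 20.07
tool_pos: [598.8, -196.2, 149.9]
tcp_rot: [-89.7, -0.2, 90.1]
ft_force: [-0.5, 0.4, -0.4]
finger_gap: 27.2
```

Emit:
{"name": "arm_command", "arguments": {
  "commands": [
    [20, [0, 0, 0], [0, 0, 0]],
    [20, [0, 0, 0], [0, 0, 0]],
    [20, [0, 0, 0], [0, 0, 0]]
  ],
  "force": 30
}}

```text
time: 20.32
tool_pos: [599.0, -196.2, 150.7]
tcp_rot: [-89.8, -0.2, 90.1]
ft_force: [0.2, 0.7, -0.1]
finger_gap: 27.0
```

Gripped. Lifting straight up, off the stem.

Emit:
{"name": "arm_command", "arguments": {
  "commands": [
    [20, [0, 0, 0.15], [0, 0, 0]],
    [20, [0, 0, 0.25], [0, 0, 0]],
    [20, [0, 0, 0.3], [0, 0, 0]],
    [20, [0, 0, 0.3], [0, 0, 0]],
    [20, [0, 0, 0.4], [0, 0, 0]]
  ],
  "force": 40
}}

```text
time: 20.73
tool_pos: [598.0, -195.5, 193.3]
tcp_rot: [-89.6, -0.3, 90.2]
ft_force: [-0.3, -0.5, -2.2]
finger_gap: 26.6
```

Emit:
{"name": "arm_command", "arguments": {
  "commands": [
    [20, [0, 0, 0.8], [0, 0, 0]],
    [20, [0, 0, 0.6], [0, 0, 0]],
    [20, [0, 0, 0], [0, 0, 0]]
  ]
}}

```text
time: 20.98
tool_pos: [598.5, -195.9, 242.9]
tcp_rot: [-89.8, -0.1, 90.2]
ft_force: [0.5, -0.0, 0.2]
finger_gap: 26.6
```

Emit:
{"name": "arm_command", "arguments": {
  "commands": [
    [20, [-0.9, 0.6, 0], [0, 0, 0]],
    [20, [-0.9, 0.8, 0], [0, 0, 0]],
    [20, [-0.9, 0.9, 0], [0, 0, 0]],
    [20, [-0.9, 0.9, 0], [0, 0, 0]],
    [20, [-0.8, 0.9, 0], [0, 0, 0]]
  ]
}}

```text
time: 21.4
tool_pos: [464.9, -74.9, 241.0]
tcp_rot: [-89.8, -0.0, 89.8]
ft_force: [-0.6, 0.7, -0.9]
finger_gap: 26.6
```

Emit:
{"name": "arm_command", "arguments": {
  "commands": [
    [20, [-0.3, 0.9, -0.3], [0, 0, 0]],
    [20, [0, 0.8, -0.4], [0, 0, 0]],
    [20, [0, 0.4, -0.5], [0, 0, 0]],
    [20, [0, 0, -0.3], [0, 0, 0]],
    [20, [0, 0, 0], [0, 0, 0]]
  ]
}}

```text
time: 21.82
tool_pos: [450.4, -5.3, 195.7]
tcp_rot: [-90.0, -0.0, 90.0]
ft_force: [0.2, -0.1, -1.3]
finger_gap: 26.8
```

Emit:
{"name": "arm_command", "arguments": {
  "commands": [
    [20, [-0.5, 0.8, 0], [0, 0, 0]],
    [20, [0, 0, -0.7], [0, 0, 0]],
    [20, [0, 0, -0.9], [0, 0, 0]],
    [20, [0, 0, -0.8], [0, 0, 0]],
    [20, [0, 0, -0.3], [0, 0, 0]]
  ]
}}

```text
time: 22.23
tool_pos: [438.9, 16.0, 118.1]
tcp_rot: [-90.6, 0.1, 89.9]
ft_force: [-1.2, 0.2, -1.1]
finger_gap: 26.7
```

Run:
```python
from h import *
C,im=look('w12');s=sense();print(s['tool_pos'],s['tcp_rot'],s['ft_force'])
g=cv2.cvtColor(im,cv2.COLOR_BGR2GRAY)
for c in((433,23),):
    t=np.linspace(0,2*np.pi,60)
    for a in t:
        q=proj(C,(c[0]+68*np.cos(a),c[1]+68*np.sin(a),40)).astype(int);cv2.circle(im,tuple(int(x) for x in q),1,(0,0,255),-1)
cv2.imwrite('pics/w12m.png',im)
```

```text
[438.437987    15.94712223 117.43235196] [-90.4992941    0.09067022  89.87046749] [-1.25281721 -0.54764079 -2.5316844 ]
```

View pics/w12m.png

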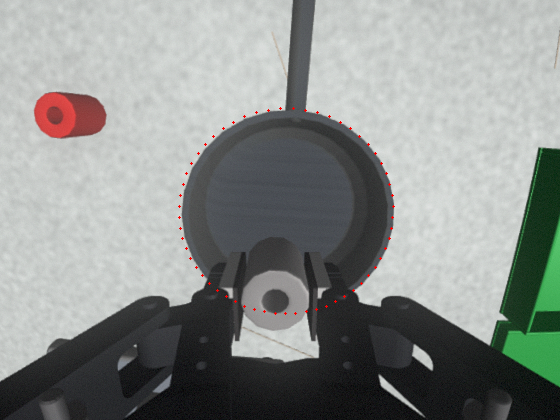

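The drawn rim circle (433,23) lies on the pot's rim, from columns 181 to 393. I shift the sinker 6–7 mm to the centre and lower it.

Emit:
{"name": "arm_command", "arguments": {
  "commands": [
    [20, [-0.3, 0.23, -0.4], [0, 0.5, 0]],
    [20, [0, 0, -0.7], [0, 0, 0]],
    [20, [0, 0, -0.5], [0, 0, 0]],
    [20, [0, 0, -0.2], [0, 0, 0]],
    [20, [0, 0, 0], [0, 0, 0]]
  ]
}}

```text
time: 22.7
tool_pos: [433.5, 19.7, 67.6]
tcp_rot: [-90.3, 0.2, 89.6]
ft_force: [0.1, 0.4, -2.2]
finger_gap: 26.6
```

Emit:
{"name": "arm_command", "arguments": {
  "commands": [
    [20, [-0.05, 0.1, -0.4], [0, 0.3, 0]],
    [20, [0, 0, -0.25], [0, 0, 0]],
    [20, [0, 0, -0.1], [0, 0, 0]],
    [20, [0, 0, 0], [0, 0, 0]]
  ]
}}

```text
time: 23.03
tool_pos: [435.2, 21.8, 47.1]
tcp_rot: [-90.2, 0.2, 89.6]
ft_force: [-0.8, -0.0, -2.0]
finger_gap: 26.7
```

Emit:
{"name": "arm_command", "arguments": {
  "commands": [
    [20, [-0.05, 0, -0.15], [0, 0.2, 0]],
    [20, [0, 0, -0.08], [0, 0, 0]],
    [20, [0, 0, 0], [0, 0, 0]]
  ]
}}

```text
time: 23.28
tool_pos: [434.4, 21.8, 40.4]
tcp_rot: [-90.1, 0.2, 89.6]
ft_force: [0.2, 0.2, -1.3]
finger_gap: 27.1
```

Emit:
{"name": "arm_command", "arguments": {
  "commands": [
    [20, [0, 0, -0.06], [0, 0, 0]],
    [20, [0, 0, 0], [0, 0, 0]],
    [48, [0, 0, 0], [0, 0, 0]],
    [48, [0, 0, 0], [0, 0, 0]],
    [48, [0, 0, 0], [0, 0, 0]]
  ]
}}

```text
time: 23.7
tool_pos: [435.5, 21.8, 39.6]
tcp_rot: [-90.2, 0.2, 89.6]
ft_force: [0.3, 0.0, 0.1]
finger_gap: 40.9
```

Emit:
{"name": "arm_command", "arguments": {
  "commands": [
    [48, [0, 0, 0.3], [0, 0, 0]],
    [48, [0, 0, 0.8], [0, 0, 0]],
    [48, [0, 0, 1], [0, 0, 0]],
    [48, [0, 0, 1], [0, 0, 0]],
    [48, [0, 0, 1], [0, 0, 0]]
  ]
}}

```text
time: 24.12
tool_pos: [428.4, 22.2, 161.8]
tcp_rot: [-89.4, 0.2, 89.6]
ft_force: [1.0, 0.3, 0.1]
finger_gap: 40.9
```

Emit:
{"name": "arm_command", "arguments": {
  "commands": [
    [48, [0, 0, 1], [0, 0, 0]],
    [48, [0, -1, 0.5], [0, 0, 0]],
    [48, [0, -1, 0], [0, 0, 0]],
    [48, [0, -1, 0], [0, 0, 0]],
    [48, [0, -1, 0], [0, 0, 0]]
  ]
}}

```text
time: 24.53
tool_pos: [432.5, -97.0, 224.5]
tcp_rot: [-90.5, 0.3, 90.2]
ft_force: [-0.4, -1.4, 0.1]
finger_gap: 41.1
```

Emit:
{"name": "arm_command", "arguments": {
  "commands": [
    [48, [0, -1, 0], [0, 0, 0]],
    [48, [0, -1, 0], [0, 0, 0]],
    [48, [0, -1, 0], [0, 0, 0]],
    [48, [0, 0, 0], [0, 0, 0]],
    [48, [0, 0, 0], [0, 0, 0]]
  ]
}}

```text
time: 24.95
tool_pos: [431.8, -197.1, 231.0]
tcp_rot: [-90.9, 0.6, 89.9]
ft_force: [0.2, 0.3, 0.2]
finger_gap: 41.0
```

Run:
```python
from h import *
s=sense();print(s['tool_pos'],s['time'],s['ft_force'])
a=cv2.imread('pics/top_raw.png');t=snapshot('top');T=cam('top')
cv2.imwrite('pics/t13.png',cv2.resize(t[90:300,80:460],(760,420),interpolation=cv2.INTER_CUBIC))
print('pot c',proj(T,(433,23,46)),'bay',proj(T,(460,277,43)))
d=cv2.absdiff(a,t).max(2)
for n,(u,v) in dict(reel=(327,198),pliers=(600,250)).items():
    u,v=int(u/1.4),int(v/1.4);print(n,'changed px',(d[v-28:v+28,u-25:u+25]>50).sum())
```

```text
[ 431.75475451 -197.0741452   230.99950024] 24.95 [0.16173023 0.28266702 0.2196235 ]
pot c [254.59824556 262.19042062] bay [157.63144167 250.84002664]
reel changed px 0
pliers changed px 0
```

Out of pictures to view, so I check by mask before handing in.

Run:
```python
from h import *
T=cam('top');a=cv2.imread('pics/top_raw.png');t=snapshot('top');d=cv2.absdiff(a,t).max(2)
for n,P in dict(pot=(433,23,46),bay=(460,277,43),old1=(435,-129,40)).items():
    u,v=proj(T,P).astype(int);m=np.zeros_like(d);m[v-20:v+20,u-20:u+20]=d[v-20:v+20,u-20:u+20]>30
    n_,_,st,ce=cv2.connectedComponentsWithStats(m)
    for i in range(1,n_):
        if st[i,4]>15:print(n,st[i],onz(T,*ce[i],P[2]-5).round(1),t[int(ce[i][1]),int(ce[i][0])])
print(hand_in())
```

```text
pot [251 256  10  10  65] [437.6  21.9  41. ] [53 52 49]
bay [153 246  14  12 128] [458.2 273.7  38. ] [44 46 42]
old1 [307 242  26  40 170] [ 439.2 -140.4   35. ] [134 136 129]
old1 [316 253  17  29  74] [ 421.3 -159.5   35. ] [ 93 104 108]
old1 [324 266   9  16  23] [ 405.1 -168.4   35. ] [100 115 121]
the job is handed in; nothing more can be done
None
```

I weighed one sinker, put both away, and handed the job in at about 25 s of the 72 s allowed; no verdict was reported.

- **Weighing:** I lowered the near sinker over the pan's stem and let go. The pan stayed near its upper stop: the brass counterpoise moved 0.5 px, where full travel is about 6–7 px. That makes it the light one.
- **Putting away:** With that sinker still on the pan, the other (full-weight) one went into the large bay of the green case. The light one was then lifted off and set in the remelt pot.

**Last checks**
- In the top view, the light sinker is at about (438, 22), roughly 5 mm from the pot's centre.
- The full-weight sinker is at about (458, 274), near the middle of the bay.
- The reel and the pliers show no changed pixels.
- The arm was clear of everything at z ≈ 231 mm, with about zero force on the tool.

**Not confirmed**
- The final top picture was checked only by image masks, because the limit of 12 viewed pictures was reached.
- Force readings while lowering the sinker over the stem were too noisy to decide by. I confirmed the fit from the disc's apparent height in the wrist picture.

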